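Shim the rocking screen-separating plate

TASK

The grey screen-separating plate on the phone-repair bench rocks because one of its feet is too short. With the fingertips, push the wooden wedge along the bench, thin end first, under that short foot until it is snug and the plate would no longer rock; then leave the wedge and press down gently on top of the plate at that corner, and finish while still holding it pressed, the plate staying level. Only push and press: do not lift the wedge or the plate, do not shove the plate along the bench, and leave everything else where it lies.

Things in the scene. Friction and masses are not known exactly. Their poses are not given: they have to be found in the camera images.
- station: The plate: loose, 1.4 to 2.5 kg, grey housing 160 (its x) x 220 (its y) mm, 18 to 70 mm above the bench; an aluminium work plate on top (to 76 mm) leaves the short foot's corner bare (30 x 42 mm). Origin: bench level under its centre, z up. Feet at x +-62, y +-90 mm: three square rubber blocks, 24 wide, 18 mm tall; the one at x +62, y -90 lacks its rubber: a bare round steel stud, 16 mm across, 10 mm long.
- short_foot (a point): Lowest point of the short foot (bare stud). At the start the plate stands level on its three rubber feet and this point hangs 8 mm over the bench; pressed at that corner the plate rocks down by 0.08 rad. An upward push of 2 to 5 N here tips it the other way. The housing's sides are 18 mm (x) and 20 mm (y) outward of the stud's axis.
- corner_top (a point): Point on the bare top of the housing above the short foot, 70 mm above the bench when level: where to press down.
- wedge: Plain wooden wedge, loose, 60 g, flat on the bench, slope up: 120 mm long (its y), 55 mm wide (its x). The nose (thin end, 2 mm thick) is at its +y end; it rises evenly to 18 mm at the butt, -y. Origin: centre of the underside. Starts with its nose 40 to 80 mm short of the short foot, pointing within 0.2 rad along the plate's +y, sideways within 20 mm of the foot.
- wedge_snug (a point): Middle of the line across the wedge's slope where it is 8 mm thick (45 mm behind the nose): the wedge is snug when this is under the short foot. The force to push it on then rises from under 1 N to several N, and pushing on tips the plate the other way.
- wedge_butt (a point): Middle of the butt, the upright flat end face (55 wide, 18 mm tall) at the thick end: where to push. 9 mm above the bench; its y axis points to the nose.
- keypad_phone: Bystander, loose, to be left alone: keypad phone lying flat, 112 x 50 x 15 mm. Origin at its underside, in the middle.
- smartphone: Bystander, loose, to be left alone: smartphone lying flat, 150 x 72 x 10 mm. Origin at its underside, in the middle.
- flux_jar: Bystander, loose, to be left alone: small amber flux jar, 44 mm across, 45 mm tall. Origin at its underside, in the middle.
- solder_spool: Bystander, loose, to be left alone: grey solder spool standing on its flange, 54 mm across, 34 mm tall. Origin at its underside, in the middle.
- screwdriver: Bystander, loose, to be left alone: screwdriver lying down, about 170 mm long. Origin at its underside (the axis lies along its x).
- tape_roll: Bystander, loose, to be left alone: paper tape roll lying flat, 70 mm across, 19 mm tall. Origin at its underside, in the middle.
- wick_tin: Bystander, loose, to be left alone: open brass tin, 76 mm across, 28 mm tall. Origin at its underside, in the middle.

How it is judged:
By the outcome, as a careful person would: the job done as asked, in the order asked, and still so for the second after the job is handed in, while the arm keeps its last pose, push and grip.
It also fails if it takes over 54 s, if anything falls off the work surface, if the arm or the gripper's body presses on something with over 40 N, if the wrist force passes 120 N, or if a joint passes its speed limit or range.

ROBOT

A 6-joint arm with a two-finger parallel gripper is mounted at the origin on the work surface. World frame = base frame: x ahead of the robot, y to its left, z up, the work surface at z = 0. Lengths are in m, angles in rad, forces in N, time in s.
With the tool pointing down it reaches from about 0.3 to 1 m from the base axis. Payload 5.1 kg.
Tool frame: the origin (TCP) lies on the centre line of the jaws, within the pads' length; the fingertips stand 17 mm ahead of it and the grasp point (between the pads) lies 2 mm behind it; z points along the fingers, y is the direction in which the jaws open and shut (so a half turn about z gives the same grasp; the last joint's range is limited). The gripper opens to 95 mm and grips with 3 to 60 N. Pads are 20 mm wide; open, the fingers measure 119 mm over their backs; the gripper's body (75 mm by 180 mm) begins 59 mm behind the grasp point.
Start: joints at [1.178, 0.124, 1.65, -0, 1.367, -0.083], TCP at [0.198, 0.619, 0.232] pointing down, gripper open.
Joint ranges: [-2.61, 2.61], [-1.02, 2.33], [0.03, 2.71], [-1.35, 4.49], [0.32, 2.68], [-2.91, 2.91]. Speed limits (rad/s): [2.57, 2.57, 3.14, 3.14, 3.14, 3.14].

INTERFACE

Orientations are given as a unit quaternion [x, y, z, w].
In Python, from bench import robot, vision, job gives the robot as it stands.
- The arm moves only by the tool servo_tool, never from a script. Its argument "deltas" is a list of rows, each an object with "linear": the shift along the tool's x, y, z in cm, a list of three; "twist": the turn about the tool's z in rad. A call has 1 to 5 rows; each row shifts and turns the commanded pose from where the row before left it, along the tool's axes as they then stand; what a row does not reach is not made up. A row lasts 1/12 s, in which the tool goes at most 41.7 mm and 7.16 degrees, less where a joint would pass 70% of its speed; a pose out of reach is approached as far as the arm can. A call with a gripper value outside its range is refused whole. "claw" is the opening, from 0 (shut) to 1 (fully open), set as the call begins (left out, the last holds). The fingers move at their own pace and stop on an object; the grip force is fixed at half the most. Time passes only in rows, so rows that do not move let the fingers close. It gives the time, the measured TCP pose, the force and the opening at its end, in the units of the state.
- robot.observe(): the state, without advancing time (a new reading comes with each control period).
- vision.capture(name): name is "scene" or "top" or "wrist"; returns the picture (384x512x3 uint8, blue, green, red); there is no depth.
- vision.get_calibration(name): a dict with "mtx" (3x3 intrinsics, pixels), "R" (3x3) and "t" (3): a world point X has camera coordinates R X + t; the wrist camera has in their place "hand_eye" (4x4, takes a point from camera to tool coordinates, whose origin is the TCP and whose axes are the flange's). Camera axes: x right, y down, z forward; pixel columns grow to the right and rows downward; lengths in m; the calibration is good to about 2 mm. A picture is of the moment at which its call begins: read the wrist's pose just before it. get_calibration takes no time and is no camera call.
- job.close_job(): hands the job in, once; it reports no verdict.
The state is a dict: "t": time; "joint_positions": joint angles; "qvel": joint speeds; "tau": joint torques, N m; "tcp_pos": TCP position; "eef_rot": TCP orientation; "contact_force": force on the tool from outside, world axes, zero at the start; "ft_torque": the same for the moment, N m; "gripper_width": opening from 0.0 (shut) to 1.0 (fully open).
Only numpy, scipy, OpenCV 4.12 (cv2) and the standard library are available. Lean on these libraries where they do the work, as an engineer would, in place of code of your own. Each camera call takes 0.05 s, during which the arm holds its last target.

## Working session

There is one attempt and no reset: what is moved stays moved. The work goes in short steps, Python scripts to look and compute and a tool call to move; the robot and the scene stay as the last step left them, time stands still between calls to the robot, and variables do not carry over. Pictures are saved under pics/ and viewed, and the job is handed in when it is done.

Besides the shell and the picture viewer there is one more tool, called after "Emit:" in YAML: its name, and indented under it one key for each argument. servo_tool: Moves the arm, as the interface text tells. Its arguments: {"type":"object","properties":{"deltas":{"type":"array"},"claw":{"type":"number"}},"required":["deltas"]}

```bash
ls; mkdir -p pics
python3 - <<'E'
from bench import robot, vision, job
import cv2
print(robot.observe())
for n in ["scene","top"]:
    im=vision.capture(n); cv2.imwrite(f"pics/{n}0.png",im)
    print(n,vision.get_calibration(n))
print(vision.get_calibration("wrist"))
E
```

```text
pics
{'t': 0.0, 'joint_positions': array([ 1.17841581e+00,  1.24471622e-01,  1.65161787e+00, -3.06777205e-05,
        1.36748817e+00, -8.26335347e-02]), 'qvel': array([ 0.00044274,  0.00023408,  0.0008414 , -0.00228799,  0.00068458,
        0.00179063]), 'tau': array([ 2.80758422e-04, -4.17635179e+01, -3.59915757e+01,  7.73252430e-02,
        4.95356158e-02, -1.63289283e-04]), 'tcp_pos': array([0.19796404, 0.61850819, 0.23044186]), 'eef_rot': array([ 1.54251954e-01,  9.88031047e-01, -9.68175098e-04, -2.18918309e-04]), 'contact_force': array([-0.07001203, -0.42823013, -0.29297249]), 'ft_torque': array([ 0.07482209, -0.01542086,  0.04005176]), 'gripper_width': 0.9974837441373502}
scene {'mtx': array([[376.51925879,   0.        , 263.41599386],
       [  0.        , 376.51925879, 192.37659497],
       [  0.        ,   0.        ,   1.        ]]), 'R': array([[ 0.84353282,  0.53689689,  0.01393246],
       [ 0.38932436, -0.59339621, -0.70449094],
       [-0.36997152,  0.59968547, -0.70957621]]), 't': array([-0.45929019, -0.17642925,  1.18275269])}
top {'mtx': array([[446.13040353,   0.        , 255.00671616],
       [  0.        , 446.13040353, 182.78874155],
       [  0.        ,   0.        ,   1.        ]]), 'R': array([[ 0.01143056, -0.99992411,  0.00459542],
       [-0.9988083 , -0.01163564, -0.04739829],
       [ 0.04744817, -0.00404815, -0.9988655 ]]), 't': array([-0.03503895,  0.55262093,  1.36696594])}
{'mtx': array([[300.387681  ,   0.        , 253.51407323],
       [  0.        , 300.387681  , 190.44237092],
       [  0.        ,   0.        ,   1.        ]]), 'hand_eye': array([[-2.13957367e-04, -9.67946130e-01, -2.51157807e-01,
         6.94542823e-02],
       [ 9.99999771e-01, -3.68229099e-04,  5.67247402e-04,
        -3.31781376e-04],
       [-6.41548540e-04, -2.51157629e-01,  9.67945987e-01,
        -1.53115424e-01],
       [ 0.00000000e+00,  0.00000000e+00,  0.00000000e+00,
         1.00000000e+00]])}
```

View pics/scene0.png

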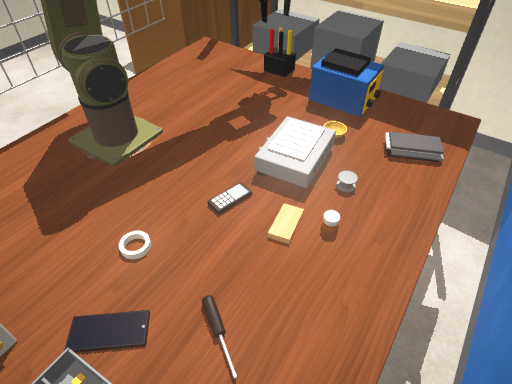

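View pics/top0.png

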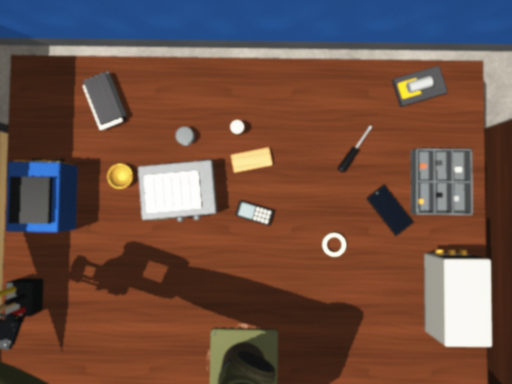

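The top view shows the plate around (178,190), the wedge around (252,160) to its right, and the bare corner at the plate's upper right. I'll zoom in.

Run:
```python
import cv2
im=cv2.imread("pics/top0.png")[100:240,120:320]
cv2.imwrite("pics/top0z.png",cv2.resize(im,None,fx=4,fy=4,interpolation=cv2.INTER_CUBIC))
im=cv2.imread("pics/scene0.png")[100:250,200:380]
cv2.imwrite("pics/scene0z.png",cv2.resize(im,None,fx=4,fy=4,interpolation=cv2.INTER_CUBIC))
```

```text
(no output)
```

View pics/top0z.png

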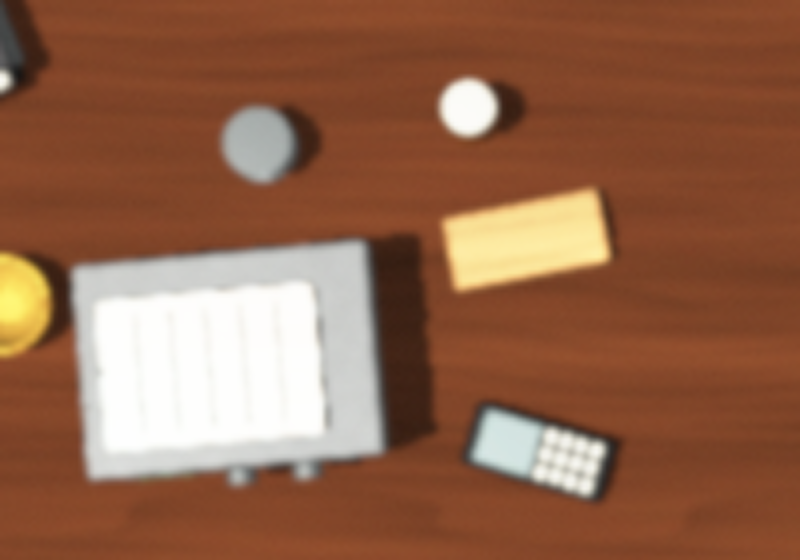

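View pics/scene0z.png

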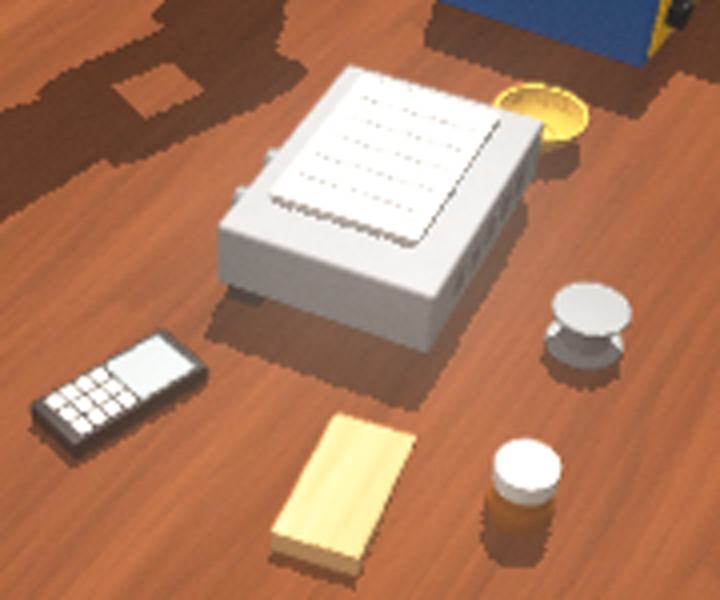

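```bash
cat > h.py <<'E'
import numpy as np, cv2
from bench import robot, vision, job
from scipy.spatial.transform import Rotation as Rn
def ray(name,px,z,T=None):
    c=vision.get_calibration(name); K=c["mtx"]
    px=np.atleast_2d(px).astype(float)
    d=np.c_[px,np.ones(len(px))]@np.linalg.inv(K).T
    if name=="wrist":
        s=T
        M=Rn.from_quat(s["eef_rot"]).as_matrix(); H=c["hand_eye"]
        R=M@H[:3,:3]; o=M@H[:3,3]+s["tcp_pos"]; d=d@R.T
    else:
        d=d@c["R"]; o=-c["R"].T@c["t"]
    z=np.broadcast_to(z,len(px))
    return o+d*((z-o[2])/d[:,2])[:,None]
def zoom(im,x0,y0,w,h,f,name): cv2.imwrite(name,cv2.resize(im[y0:y0+h,x0:x0+w],None,fx=f,fy=f,interpolation=cv2.INTER_CUBIC))
E
python3 - <<'E'
from h import *
np.set_printoptions(precision=4,suppress=True)
z2=lambda p,x0,y0:(np.array(p)+.5)/4-.5+[x0,y0]
print("plate top",ray("top",z2([(72,268),(367,240),(382,453),(88,480)],120,100),.07))
print("plate scene",ray("scene",z2([(345,68),(543,125),(430,298),(220,228)],200,100),.07))
print("wedge top",ray("top",z2([(443,220),(596,188),(609,262),(456,292)],120,100),[.002,.018,.018,.002]))
print("wedge scene",ray("scene",z2([(340,413),(416,435),(358,560),(274,536)],200,100),[.002,.002,.018,.018]))
print("phone/jar",ray("top",z2([(484,404),(616,438),(598,500),(468,108)],120,100),[.015,.015,.015,.045]))
print("camera", -vision.get_calibration("top")["R"].T@vision.get_calibration("top")["t"])
E
```

```text
plate top [[0.5943 0.3204 0.07  ]
 [0.6177 0.102  0.07  ]
 [0.4599 0.0884 0.07  ]
 [0.4376 0.3049 0.07  ]]
plate scene [[0.4365 0.2955 0.07  ]
 [0.594  0.3122 0.07  ]
 [0.6125 0.1004 0.07  ]
 [0.4615 0.0845 0.07  ]]
wedge top [[ 0.6408  0.0493  0.002 ]
 [ 0.6653 -0.0695  0.018 ]
 [ 0.608  -0.0801  0.018 ]
 [ 0.5845  0.0384  0.002 ]]
wedge scene [[ 0.586   0.0384  0.002 ]
 [ 0.637   0.0485  0.002 ]
 [ 0.6612 -0.0715  0.018 ]
 [ 0.6104 -0.0833  0.018 ]]
phone/jar [[ 0.4973  0.0151  0.015 ]
 [ 0.4723 -0.0869  0.015 ]
 [ 0.4246 -0.0736  0.015 ]
 [ 0.7217  0.0293  0.045 ]]
camera [ 0.4875 -0.0231  1.3918]
```

Emit:
servo_tool:
  deltas:
    - {"linear":[-3.0,-2.6,0],"twist":0}
    - {"linear":[-3.0,-2.6,0],"twist":0}
    - {"linear":[-3.0,-2.6,0],"twist":0}
    - {"linear":[-3.0,-2.6,0],"twist":0}
    - {"linear":[-3.0,-2.6,0],"twist":0}
  claw: 0.22

```text
t: 0.52
tcp_pos: [0.3017, 0.4477, 0.231]
eef_rot: [0.154, 0.988, -0.0, -0.0]
contact_force: [0.6, -0.0, -0.5]
gripper_width: 0.707
```

Emit:
servo_tool:
  deltas:
    - {"linear":[-3.0,-2.6,0],"twist":0}
    - {"linear":[-3.0,-2.6,0],"twist":0}
    - {"linear":[-3.0,-2.6,0],"twist":0}
    - {"linear":[-3.0,-2.6,0],"twist":0}
    - {"linear":[-3.0,-2.6,0],"twist":0}

```text
t: 0.93
tcp_pos: [0.405, 0.2781, 0.2313]
eef_rot: [0.154, 0.988, -0.0, -0.0]
contact_force: [1.1, 0.4, 0.4]
gripper_width: 0.354
```

Emit:
servo_tool:
  deltas:
    - {"linear":[-3.0,-2.6,0],"twist":0}
    - {"linear":[-3.0,-2.6,0],"twist":0}
    - {"linear":[-3.0,-2.6,0],"twist":0}
    - {"linear":[-3.0,-2.6,0],"twist":0}
    - {"linear":[-3.0,-2.6,0],"twist":0}

```text
t: 1.35
tcp_pos: [0.5083, 0.1085, 0.2314]
eef_rot: [0.154, 0.988, 0.0, -0.0]
contact_force: [0.9, 0.8, 0.5]
gripper_width: 0.222
```

Emit:
servo_tool:
  deltas:
    - {"linear":[-3.0,-2.6,0],"twist":0}
    - {"linear":[-3.0,-2.6,0],"twist":0}
    - {"linear":[-3.0,-2.6,0],"twist":0}
    - {"linear":[-3.0,-2.6,0],"twist":0}
    - {"linear":[-3.0,-2.6,0],"twist":0}

```text
t: 1.77
tcp_pos: [0.6115, -0.061, 0.2311]
eef_rot: [0.154, 0.988, 0.0, -0.0]
contact_force: [0.9, 0.4, -0.1]
gripper_width: 0.22
```

Emit:
servo_tool:
  deltas:
    - {"linear":[0,0,0],"twist":0.12}
    - {"linear":[0,0,0],"twist":0.12}
    - {"linear":[0,0,0],"twist":0.12}
    - {"linear":[0,0,0],"twist":0.12}
    - {"linear":[0,0,0],"twist":0.12}

```text
t: 2.18
tcp_pos: [0.6108, -0.0593, 0.2308]
eef_rot: [0.442, 0.897, -0.0, -0.001]
contact_force: [-0.4, -0.7, 0.4]
gripper_width: 0.217
```

Emit:
servo_tool:
  deltas:
    - {"linear":[0,0,0],"twist":0.12}
    - {"linear":[0,0,0],"twist":0.12}
    - {"linear":[0,0,0],"twist":0.12}
    - {"linear":[0,0,0],"twist":0.107}
    - {"linear":[0,0,0],"twist":0}

```text
t: 2.6
tcp_pos: [0.6108, -0.0591, 0.231]
eef_rot: [0.636, 0.772, -0.0, -0.001]
contact_force: [-0.1, -0.1, 0.5]
gripper_width: 0.218
```

Run:
```python
from h import *
s=robot.observe(); print(s["t"],s["tcp_pos"],Rn.from_quat(s["eef_rot"]).as_matrix(),s["contact_force"],s["joint_positions"])
cv2.imwrite("pics/w1.png",vision.capture("wrist"))
```

```text
2.6 [ 0.61076172 -0.05905596  0.23097427] [[-1.91125272e-01  9.81565039e-01 -1.09800090e-03]
 [ 9.81565551e-01  1.91125641e-01  2.40481347e-04]
 [ 4.45904208e-04 -1.03179779e-03 -9.99999368e-01]] [-0.13591322 -0.05765477  0.50819921] [-1.83872049e-01  4.57678610e-02  1.73453914e+00  3.64603957e-05
  1.36240911e+00 -3.76188286e-01]
```

View pics/w1.png

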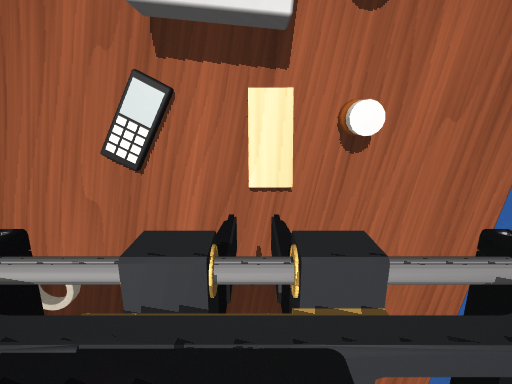

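Run:
```python
from h import *
np.set_printoptions(precision=4,suppress=True)
s=robot.observe(); im=cv2.imread("pics/w1.png")
hsv=cv2.cvtColor(im,cv2.COLOR_BGR2HSV)
m=cv2.inRange(hsv,(15,60,170),(35,255,255)); m[200:]=0
c=max(cv2.findContours(m,0,1)[0],key=cv2.contourArea); r=cv2.minAreaRect(c);b=cv2.boxPoints(r);print(r,b)
b=b[np.argsort(b[:,1])]  # nose first two
p=ray("wrist",b,[.002,.002,.018,.018],s);print("wedge",p, p[:2].mean(0),p[2:].mean(0))
zoom(im,120,0,200,100,4,"pics/w1z.png")
```

```text
((270.5, 137.0), (100.0, 45.0), 90.0) [[248.  87.]
 [293.  87.]
 [293. 187.]
 [248. 187.]]
wedge [[ 0.5853  0.0375  0.002 ]
 [ 0.6386  0.0481  0.002 ]
 [ 0.6639 -0.0695  0.018 ]
 [ 0.6085 -0.0805  0.018 ]] [0.612  0.0428 0.002 ] [ 0.6362 -0.075   0.018 ]
```

View pics/w1z.png

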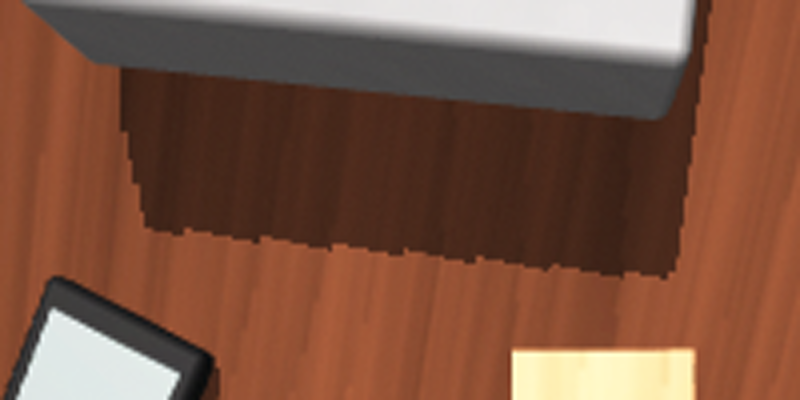

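Run:
```python
from h import *
np.set_printoptions(precision=4,suppress=True)
s=robot.observe()
z2=lambda p,x0,y0:(np.array(p)+.5)/4-.5+[x0,y0]
q=ray("wrist",z2([(688,62),(663,120),(30,4),(100,64)],120,0),[.07,.018,.07,.018],s);print(q)
d=q[0]-q[2];print(np.arctan2(d[1],d[0]));d=q[1]-q[3];print(np.arctan2(d[1],d[0]))
w=np.array([-.194,.981]);n=np.array([.981,.194])
for c in (q[0],q[1]):
    f=c[:2]-.018*np.array([.995,.1])+.02*np.array([-.1,.995])
    v=f-[.612,.0432]; print(f,"along",v@w,"lat",v@n)
```

```text
[[0.6156 0.1033 0.07  ]
 [0.615  0.1035 0.018 ]
 [0.463  0.0854 0.07  ]
 [0.4608 0.0871 0.018 ]]
0.11705728620080505
0.10605137241352694
[0.5957 0.1214] along 0.07990483353468984 lat -0.0008308216649989684
[0.5951 0.1216] along 0.08019424932200739 lat -0.001413232773419932
```

Emit:
servo_tool:
  deltas:
    - {"linear":[-3.0,1.1,2],"twist":0}
    - {"linear":[-3.0,1.1,2],"twist":0}
    - {"linear":[0,0,4],"twist":0}
    - {"linear":[0,0,4],"twist":0}
    - {"linear":[0,0,3.5],"twist":0}

```text
t: 3.07
tcp_pos: [0.6437, -0.1142, 0.0742]
eef_rot: [0.634, 0.773, -0.0, -0.0]
contact_force: [-0.3, 0.1, -0.1]
gripper_width: 0.222
```

Emit:
servo_tool:
  deltas:
    - {"linear":[0,0,2.5],"twist":0}
    - {"linear":[0,0,1.5],"twist":0}
    - {"linear":[0,0,0.7],"twist":0}
    - {"linear":[0,0,0.4],"twist":0}
    - {"linear":[0,0,0],"twist":0}

```text
t: 3.48
tcp_pos: [0.6449, -0.1139, 0.0263]
eef_rot: [0.635, 0.773, 0.0, 0.001]
contact_force: [0.6, -0.5, -0.2]
gripper_width: 0.221
```

Run:
```python
from h import *
s=robot.observe(); print(s["t"],s["tcp_pos"],Rn.from_quat(s["eef_rot"]).as_matrix()[:,:2],s["contact_force"])
b=np.array([.6362,-.0752]);w=np.array([-.194,.981]);n=np.array([.981,.194]);v=s["tcp_pos"][:2]-b;print(v@w,v@n)
cv2.imwrite("pics/w2.png",vision.capture("wrist"))
```

```text
3.4833 [ 0.64491112 -0.11386696  0.02631828] [[-1.93618689e-01  9.81076275e-01]
 [ 9.81076740e-01  1.93619087e-01]
 [-4.82932479e-04  9.96135251e-04]] [ 0.57143213 -0.51842197 -0.1552395 ]
-0.03962224234677096 0.0010442231144650086
```

View pics/w2.png

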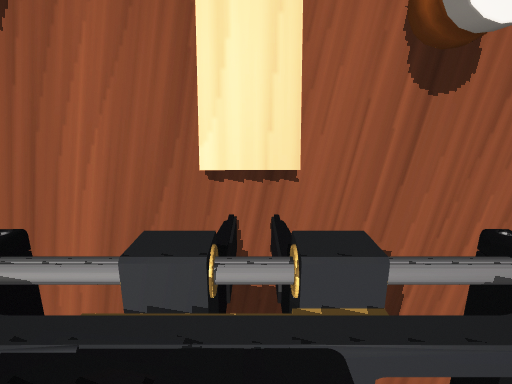

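Emit:
servo_tool:
  deltas:
    - {"linear":[1.0,0,0],"twist":0}
    - {"linear":[1.0,0,0],"twist":0}
    - {"linear":[0.5,0,0],"twist":0}
    - {"linear":[0.4,0,0],"twist":0}
    - {"linear":[0.4,0,0],"twist":0}

```text
t: 3.95
tcp_pos: [0.6383, -0.0809, 0.0266]
eef_rot: [0.635, 0.773, 0.0, 0.001]
contact_force: [0.4, -0.8, 0.2]
gripper_width: 0.218
```

Emit:
servo_tool:
  deltas:
    - {"linear":[0.5,0,0],"twist":0}
    - {"linear":[0.5,0,0],"twist":0}
    - {"linear":[0.5,0,0],"twist":0}
    - {"linear":[0.5,0,0],"twist":0}
    - {"linear":[0.5,0,0],"twist":0}

```text
t: 4.37
tcp_pos: [0.6331, -0.0566, 0.0258]
eef_rot: [0.635, 0.772, -0.0, 0.0]
contact_force: [-0.1, -1.9, 2.9]
gripper_width: 0.219
```

Emit:
servo_tool:
  deltas:
    - {"linear":[0.5,0,0],"twist":0}
    - {"linear":[0.5,0,0],"twist":0}
    - {"linear":[0.4,0,0],"twist":0}
    - {"linear":[0.3,0,0],"twist":0}
    - {"linear":[0.2,0,0],"twist":0}

```text
t: 4.78
tcp_pos: [0.6293, -0.0378, 0.0256]
eef_rot: [0.635, 0.772, -0.0, 0.0]
contact_force: [0.2, -1.4, 2.2]
gripper_width: 0.219
```

Run:
```python
from h import *
s=robot.observe(); print(s["t"],s["tcp_pos"],s["contact_force"])
b=np.array([.6362,-.0752]);w=np.array([-.194,.981]);n=np.array([.981,.194]);v=s["tcp_pos"][:2]-b;print(v@w,v@n)
cv2.imwrite("pics/w3.png",vision.capture("wrist"))
```

```text
4.7833 [ 0.6293207  -0.03780148  0.02564528] [ 0.17319662 -1.40598407  2.1665939 ]
0.03802253453521108 0.0005067152025325096
```

View pics/w3.png

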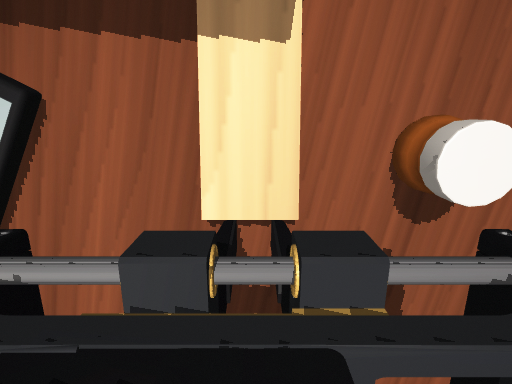

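Emit:
servo_tool:
  deltas:
    - {"linear":[-0.4,0,-0.1],"twist":0}
    - {"linear":[0,0,0],"twist":0}
    - {"linear":[0,0,0],"twist":0}
    - {"linear":[0,0,0],"twist":0}
    - {"linear":[0,0,0],"twist":0}

```text
t: 5.25
tcp_pos: [0.63, -0.0421, 0.0264]
eef_rot: [0.635, 0.772, -0.0, -0.0]
contact_force: [-0.6, 0.4, 0.5]
gripper_width: 0.219
```

Emit:
servo_tool:
  deltas:
    - {"linear":[0.3,0,0],"twist":0}
    - {"linear":[0.4,0,0],"twist":0}
    - {"linear":[0.4,0,0],"twist":0}
    - {"linear":[0.4,0,0],"twist":0}
    - {"linear":[0.4,0,0],"twist":0}

```text
t: 5.67
tcp_pos: [0.6264, -0.0229, 0.0266]
eef_rot: [0.635, 0.772, -0.0, -0.0]
contact_force: [0.1, -0.2, 0.5]
gripper_width: 0.219
```

Emit:
servo_tool:
  deltas:
    - {"linear":[0.4,0,0],"twist":0}
    - {"linear":[0.4,0,0],"twist":0}
    - {"linear":[0.4,0,0],"twist":0}
    - {"linear":[0.4,0,0],"twist":0}
    - {"linear":[0.4,0,0],"twist":0}

```text
t: 6.08
tcp_pos: [0.6226, -0.0034, 0.0267]
eef_rot: [0.635, 0.772, 0.0, 0.0]
contact_force: [0.6, -0.7, -0.4]
gripper_width: 0.221
```

Run:
```python
from h import *
s=robot.observe(); print(s["t"],s["tcp_pos"],s["contact_force"])
b=np.array([.6362,-.0752]);w=np.array([-.194,.981]);n=np.array([.981,.194]);v=s["tcp_pos"][:2]-b;print(v@w,v@n)
cv2.imwrite("pics/w4.png",vision.capture("wrist"))
```

```text
6.0833 [ 0.62257117 -0.00343609  0.02665481] [ 0.62127863 -0.71178317 -0.43035262]
0.07304439199620505 0.0005523146344962273
```

View pics/w4.png

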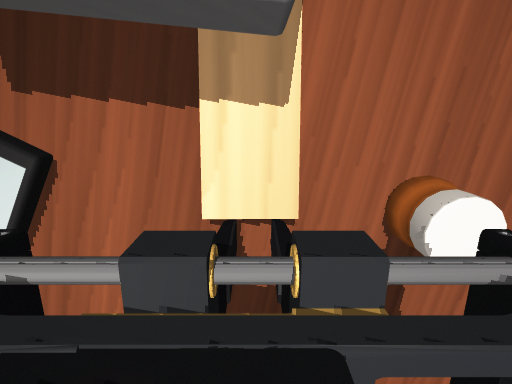

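Emit:
servo_tool:
  deltas:
    - {"linear":[0.5,0,0],"twist":0}
    - {"linear":[0.5,0,0],"twist":0}
    - {"linear":[0.5,0,0],"twist":0}
    - {"linear":[0.5,0,0],"twist":0}
    - {"linear":[0.4,0,0],"twist":0}

```text
t: 6.55
tcp_pos: [0.6179, 0.0203, 0.0267]
eef_rot: [0.635, 0.772, 0.0, -0.0]
contact_force: [0.3, -0.6, 0.0]
gripper_width: 0.218
```

Emit:
servo_tool:
  deltas:
    - {"linear":[0.2,0,0],"twist":0}
    - {"linear":[0.2,0,0],"twist":0}
    - {"linear":[0.1,0,0],"twist":0}
    - {"linear":[0.1,0,0],"twist":0}
    - {"linear":[0,0,0],"twist":0}

```text
t: 6.97
tcp_pos: [0.6169, 0.0257, 0.0267]
eef_rot: [0.635, 0.772, 0.0, -0.0]
contact_force: [-0.2, -0.8, 0.0]
gripper_width: 0.224
```

Run:
```python
from h import *
s=robot.observe(); print(s["t"],s["tcp_pos"],s["contact_force"])
b=np.array([.6362,-.0752]);w=np.array([-.194,.981]);n=np.array([.981,.194]);v=s["tcp_pos"][:2]-b;print(v@w,v@n)
cv2.imwrite("pics/w5.png",vision.capture("wrist"))
zoom(vision.capture("scene"),200,100,180,150,4,"pics/s5.png")
```

```text
6.9667 [0.61685506 0.02568423 0.02665372] [-0.16659543 -0.80988471  0.02076889]
0.10272034812059787 0.0005941501651613968
```

View pics/w5.png

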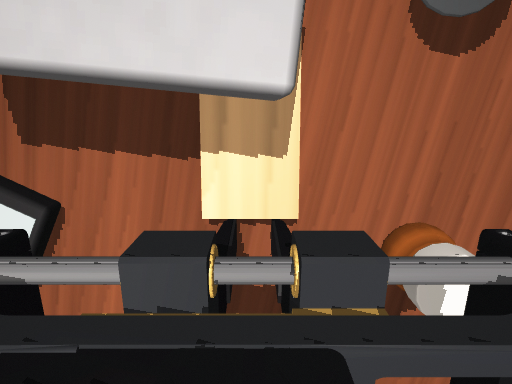

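View pics/s5.png

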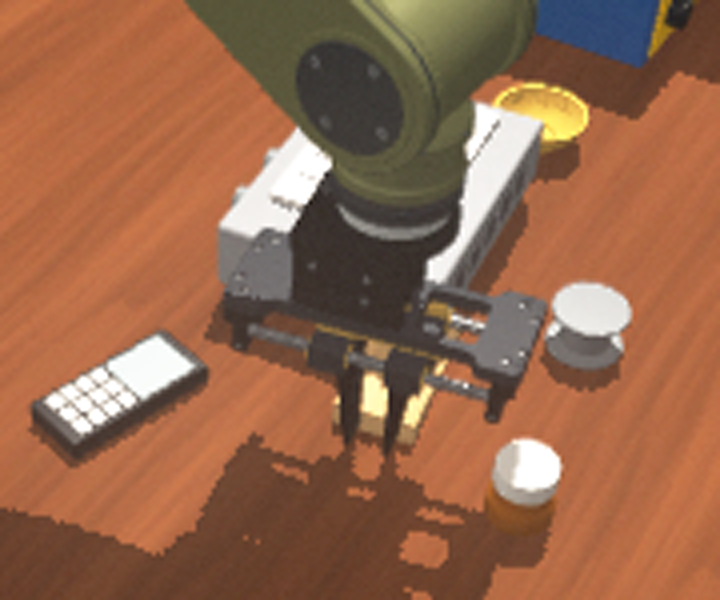

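Emit:
servo_tool:
  deltas:
    - {"linear":[0.1,0,0],"twist":0}
    - {"linear":[0.1,0,0],"twist":0}
    - {"linear":[0,0,0],"twist":0}

```text
t: 7.32
tcp_pos: [0.6165, 0.0276, 0.0267]
eef_rot: [0.635, 0.772, -0.0, -0.0]
contact_force: [0.2, -0.1, -0.1]
gripper_width: 0.218
```

Emit:
servo_tool:
  deltas:
    - {"linear":[0.1,0,0],"twist":0}
    - {"linear":[0.1,0,0],"twist":0}
    - {"linear":[0,0,0],"twist":0}

```text
t: 7.57
tcp_pos: [0.6161, 0.0297, 0.0267]
eef_rot: [0.635, 0.772, 0.0, -0.0]
contact_force: [-0.2, 0.0, 0.9]
gripper_width: 0.221
```

Emit:
servo_tool:
  deltas:
    - {"linear":[0.1,0,0],"twist":0}
    - {"linear":[0.1,0,0],"twist":0}
    - {"linear":[0,0,0],"twist":0}

```text
t: 7.82
tcp_pos: [0.6156, 0.0317, 0.0266]
eef_rot: [0.635, 0.772, 0.0, -0.0]
contact_force: [-0.5, -0.1, -0.3]
gripper_width: 0.219
```

Emit:
servo_tool:
  deltas:
    - {"linear":[0.1,0,0],"twist":0}
    - {"linear":[0,0,0],"twist":0}

```text
t: 7.98
tcp_pos: [0.6155, 0.0326, 0.0266]
eef_rot: [0.635, 0.772, 0.0, -0.0]
contact_force: [-0.7, -0.3, -0.4]
gripper_width: 0.221
```

Emit:
servo_tool:
  deltas:
    - {"linear":[0.1,0,0],"twist":0}
    - {"linear":[0,0,0],"twist":0}

```text
t: 8.15
tcp_pos: [0.6153, 0.0335, 0.0267]
eef_rot: [0.635, 0.772, 0.0, -0.0]
contact_force: [0.2, 0.7, -0.6]
gripper_width: 0.219
```

Emit:
servo_tool:
  deltas:
    - {"linear":[0.1,0,0],"twist":0}
    - {"linear":[0,0,0],"twist":0}

```text
t: 8.32
tcp_pos: [0.6151, 0.0345, 0.0267]
eef_rot: [0.635, 0.772, 0.0, -0.0]
contact_force: [0.5, 0.1, 0.1]
gripper_width: 0.219
```

Emit:
servo_tool:
  deltas:
    - {"linear":[0.1,0,0],"twist":0}
    - {"linear":[0,0,0],"twist":0}

```text
t: 8.48
tcp_pos: [0.6149, 0.0355, 0.0267]
eef_rot: [0.635, 0.772, 0.0, -0.0]
contact_force: [-0.8, -0.2, 0.2]
gripper_width: 0.218
```

Emit:
servo_tool:
  deltas:
    - {"linear":[0.1,0,0],"twist":0}
    - {"linear":[0,0,0],"twist":0}

```text
t: 8.65
tcp_pos: [0.6148, 0.0364, 0.0267]
eef_rot: [0.635, 0.772, -0.0, 0.0]
contact_force: [0.4, -0.2, 0.4]
gripper_width: 0.219
```

Emit:
servo_tool:
  deltas:
    - {"linear":[0.1,0,0],"twist":0}
    - {"linear":[0,0,0],"twist":0}

```text
t: 8.82
tcp_pos: [0.6146, 0.0372, 0.0267]
eef_rot: [0.635, 0.772, -0.0, 0.0]
contact_force: [0.1, -1.4, -0.7]
gripper_width: 0.22
```

Run:
```python
from h import *
s=robot.observe(); print(s["t"],s["tcp_pos"],s["contact_force"])
b=np.array([.6362,-.0752]);w=np.array([-.194,.981]);n=np.array([.981,.194]);v=s["tcp_pos"][:2]-b;print(v@w,v@n)
cv2.imwrite("pics/w6.png",vision.capture("wrist"))
```

```text
8.8167 [0.61461847 0.03718478 0.02669397] [ 0.05083086 -1.35259443 -0.690315  ]
0.11443628960454987 0.0006311700178500279
```

View pics/w6.png

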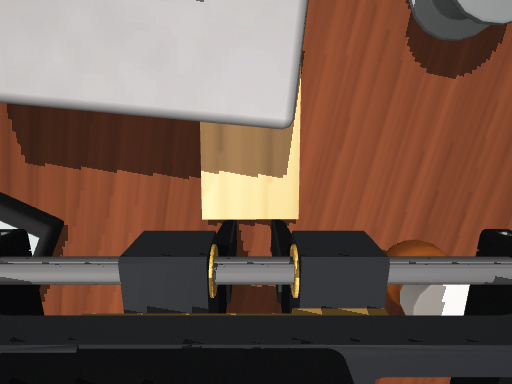

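Emit:
servo_tool:
  deltas:
    - {"linear":[0.05,0,0],"twist":0}
    - {"linear":[0,0,0],"twist":0}

```text
t: 9.03
tcp_pos: [0.6146, 0.0375, 0.0267]
eef_rot: [0.635, 0.772, -0.0, 0.0]
contact_force: [-0.7, -3.8, -1.0]
gripper_width: 0.219
```

Emit:
servo_tool:
  deltas:
    - {"linear":[0.05,0,0],"twist":0}
    - {"linear":[0,0,0],"twist":0}

```text
t: 9.2
tcp_pos: [0.6145, 0.0379, 0.0267]
eef_rot: [0.635, 0.772, -0.0, 0.0]
contact_force: [1.0, -4.4, -0.4]
gripper_width: 0.216
```

Run:
```python
from h import *
np.set_printoptions(precision=4,suppress=True)
s=robot.observe(); im=vision.capture("wrist"); cv2.imwrite("pics/w7.png",im)
zoom(im,190,60,150,170,4,"pics/w7z.png"); print(s)
```

```text
{'t': 9.2, 'joint_positions': array([-0.0252,  0.2558,  1.8699, -0.001 ,  1.0157, -0.2189]), 'qvel': array([-0.0015, -0.0007,  0.0007,  0.0017, -0.0008, -0.0013]), 'tau': array([  2.6279, -42.2094, -29.9877,   1.0842,   0.3209,   0.0136]), 'tcp_pos': array([0.6145, 0.0379, 0.0267]), 'eef_rot': array([ 0.6352,  0.7723, -0.0002,  0.0004]), 'contact_force': array([ 0.9612, -4.4231, -0.4335]), 'ft_torque': array([-0.887 , -0.1135,  0.0681]), 'gripper_width': 0.2160061535147752}
```

View pics/w7z.png

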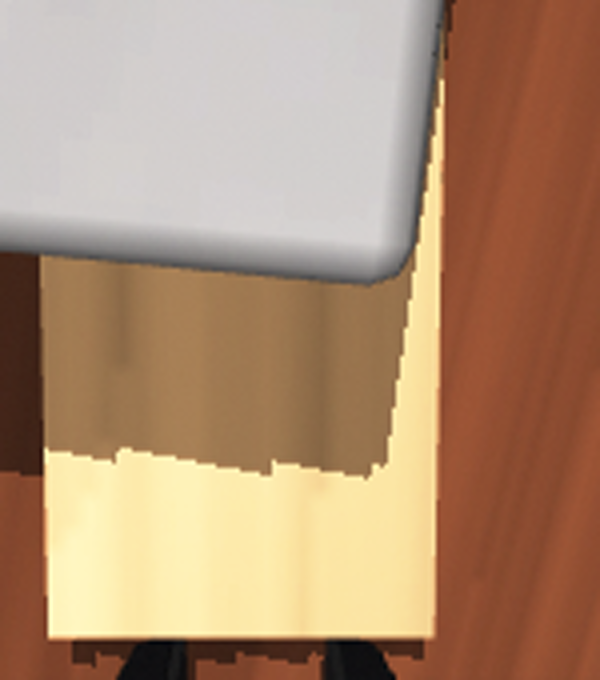

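Emit:
servo_tool:
  deltas:
    - {"linear":[-0.2,0,0],"twist":0}
    - {"linear":[-0.8,0,0],"twist":0}
    - {"linear":[-1.5,0,0],"twist":0}
    - {"linear":[-1.0,0,0],"twist":0}
    - {"linear":[0,0,-1.0],"twist":0}

```text
t: 9.67
tcp_pos: [0.6199, 0.0019, 0.0349]
eef_rot: [0.636, 0.772, -0.001, -0.002]
contact_force: [-0.7, -0.8, 0.3]
gripper_width: 0.221
```

Run:
```python
from h import *
np.set_printoptions(precision=4,suppress=True)
s=robot.observe(); print(s["tcp_pos"],s["contact_force"]); im=vision.capture("wrist"); cv2.imwrite("pics/w8.png",im)
```

```text
[0.6199 0.0019 0.0349] [-0.7011 -0.8141  0.2802]
```

View pics/w8.png

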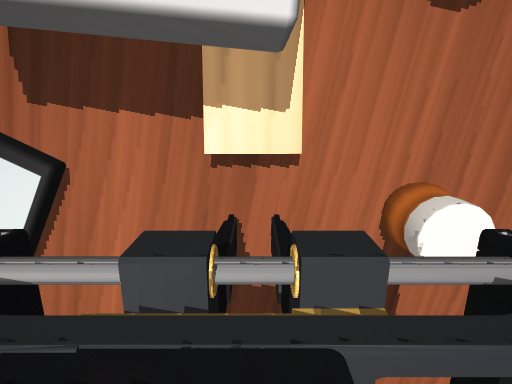

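Emit:
servo_tool:
  deltas:
    - {"linear":[0,0,-3],"twist":0}
    - {"linear":[0,0,-4],"twist":0}
    - {"linear":[0,0,-4],"twist":0}
    - {"linear":[0,0,-3],"twist":0}
    - {"linear":[0,0,0],"twist":0}
  claw: 0

```text
t: 10.13
tcp_pos: [0.6258, 0.0038, 0.187]
eef_rot: [0.635, 0.772, 0.005, 0.006]
contact_force: [1.6, -0.4, 0.8]
gripper_width: 0.009
```

Emit:
servo_tool:
  deltas:
    - {"linear":[0,0,0],"twist":0}
    - {"linear":[0,0,0],"twist":0}

```text
t: 10.3
tcp_pos: [0.6208, 0.0041, 0.1765]
eef_rot: [0.635, 0.772, 0.0, -0.0]
contact_force: [-0.1, 0.7, -0.4]
gripper_width: 0.005
```

Run:
```python
from h import *
np.set_printoptions(precision=4,suppress=True)
s=robot.observe(); print(s["tcp_pos"],s["contact_force"],s["eef_rot"]); im=vision.capture("wrist"); cv2.imwrite("pics/w9.png",im)
zoom(im,150,0,200,140,4,"pics/w9z.png")
```

```text
[0.6208 0.0041 0.1765] [-0.1313  0.6732 -0.3701] [ 0.6353  0.7722  0.     -0.0002]
```

View pics/w9z.png

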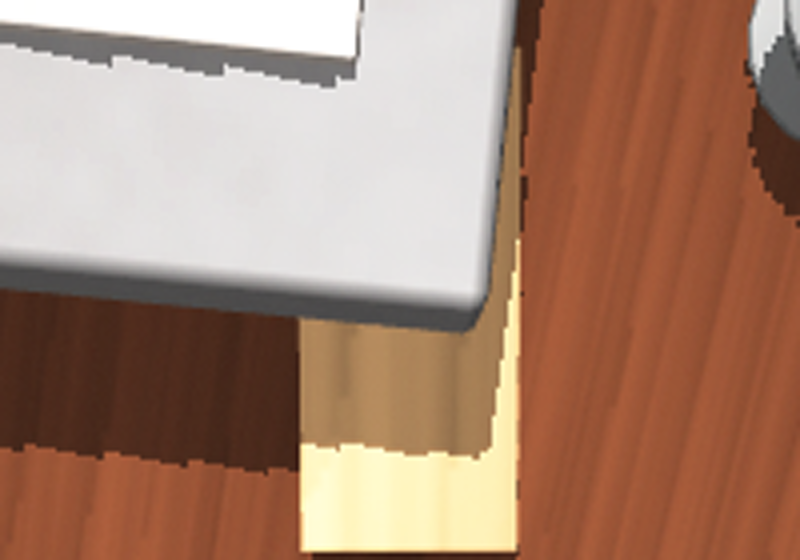

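Run:
```python
from h import *
np.set_printoptions(precision=4,suppress=True)
s=robot.observe()
z2=lambda p:(np.array(p)+.5)/4-.5+[150,0]
q=ray("wrist",z2([(488,302),(482,325),(300,551),(517,551),(0,256)]),[.07,.018,.018,.018,.07],s);print(q)
w=np.array([-.194,.981])
butt=q[2:4].mean(0)[:2]; snug=butt+.075*w
print("snug",snug)
for c in (q[0],q[1]): print("foot",c[:2]-.018*np.array([.995,.1])+.02*np.array([-.1,.995]))
M=Rn.from_quat(s["eef_rot"]).as_matrix()
t=np.array([.599,.121,.18]); print("delta cm",100*M.T@(t-s["tcp_pos"]))
```

```text
[[0.6159 0.1043 0.07  ]
 [0.6172 0.1053 0.018 ]
 [0.5828 0.0431 0.018 ]
 [0.6371 0.0537 0.018 ]
 [0.5181 0.094  0.07  ]]
snug [0.5954 0.122 ]
foot [0.596  0.1224]
foot [0.5972 0.1234]
delta cm [11.8754  0.1782 -0.4737]
```

Emit:
servo_tool:
  deltas:
    - {"linear":[3.5,0.1,0],"twist":0}
    - {"linear":[3.5,0,0],"twist":0}
    - {"linear":[3.0,0,0],"twist":0}
    - {"linear":[1.9,0,1.0],"twist":0}
    - {"linear":[0,0,2.0],"twist":0}

```text
t: 10.77
tcp_pos: [0.5989, 0.1245, 0.1469]
eef_rot: [0.634, 0.773, 0.001, 0.0]
contact_force: [0.3, 0.2, -0.2]
gripper_width: 0.003
```

Emit:
servo_tool:
  deltas:
    - {"linear":[0,0,2.0],"twist":0}
    - {"linear":[0,0,1.5],"twist":0}
    - {"linear":[0,0,1.0],"twist":0}
    - {"linear":[0,0,0.5],"twist":0}
    - {"linear":[0,0,0],"twist":0}

```text
t: 11.18
tcp_pos: [0.5976, 0.1207, 0.0941]
eef_rot: [0.635, 0.772, -0.002, -0.002]
contact_force: [0.2, -0.5, 0.7]
gripper_width: 0.007
```

Emit:
servo_tool:
  deltas:
    - {"linear":[0,0,0],"twist":0}
    - {"linear":[0,0,0],"twist":0}

```text
t: 11.35
tcp_pos: [0.5999, 0.1209, 0.0977]
eef_rot: [0.635, 0.772, 0.001, 0.001]
contact_force: [-0.0, 0.7, 0.1]
gripper_width: -0.001
```

Run:
```python
from h import *
s=robot.observe(); print(s["t"],s["tcp_pos"],s["contact_force"]); im=vision.capture("wrist"); cv2.imwrite("pics/w10.png",im)
```

```text
11.35 [0.59989758 0.12088315 0.09765421] [-0.01142017  0.66386303  0.14970856]
```

View pics/w10.png

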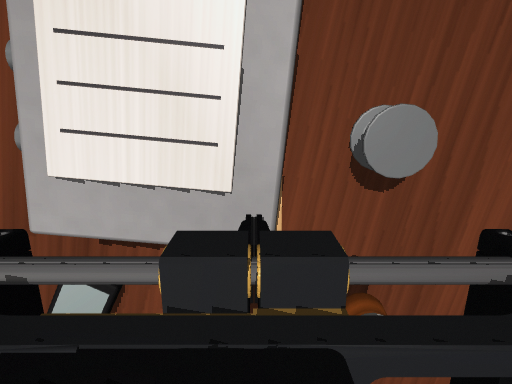

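Emit:
servo_tool:
  deltas:
    - {"linear":[0.1,-0.2,0.4],"twist":0}
    - {"linear":[0,0,0.3],"twist":0}
    - {"linear":[0,0,0.1],"twist":0}
    - {"linear":[0,0,0],"twist":0}
    - {"linear":[0,0,0],"twist":0}

```text
t: 11.82
tcp_pos: [0.5969, 0.1215, 0.0885]
eef_rot: [0.635, 0.772, -0.0, -0.0]
contact_force: [-0.8, -0.6, 0.3]
gripper_width: 0.0
```

Emit:
servo_tool:
  deltas:
    - {"linear":[0,0,0.1],"twist":0}
    - {"linear":[0,0,0],"twist":0}

```text
t: 11.98
tcp_pos: [0.597, 0.1216, 0.0876]
eef_rot: [0.635, 0.772, -0.0, 0.0]
contact_force: [-0.2, -0.2, 0.0]
gripper_width: 0.004
```

Emit:
servo_tool:
  deltas:
    - {"linear":[0,0,0.1],"twist":0}
    - {"linear":[0,0,0],"twist":0}

```text
t: 12.15
tcp_pos: [0.5972, 0.1216, 0.0873]
eef_rot: [0.635, 0.772, 0.0, 0.0]
contact_force: [-2.1, -0.3, 3.7]
gripper_width: 0.004
```

Emit:
servo_tool:
  deltas:
    - {"linear":[0,0,0.05],"twist":0}
    - {"linear":[0,0,0],"twist":0}

```text
t: 12.32
tcp_pos: [0.5972, 0.1216, 0.0872]
eef_rot: [0.635, 0.772, 0.0, 0.0]
contact_force: [-3.2, 0.0, 5.7]
gripper_width: 0.006
```

Emit:
servo_tool:
  deltas:
    - {"linear":[0,0,0.02],"twist":0}
    - {"linear":[0,0,0],"twist":0}
    - {"linear":[0,0,0],"twist":0}
    - {"linear":[0,0,0],"twist":0}
    - {"linear":[0,0,0],"twist":0}

```text
t: 12.73
tcp_pos: [0.5972, 0.1216, 0.0872]
eef_rot: [0.635, 0.772, 0.0, 0.0]
contact_force: [-2.8, -1.5, 7.1]
gripper_width: 0.006
```

Run:
```python
from h import *
s=robot.observe(); print(s["t"],s["tcp_pos"],s["contact_force"])
cv2.imwrite("pics/w11.png",vision.capture("wrist"))
zoom(vision.capture("scene"),200,100,180,150,4,"pics/s11.png")
zoom(vision.capture("top"),120,100,200,140,4,"pics/t11.png")
```

```text
12.7333 [0.59721892 0.12155397 0.08721132] [-2.82300429 -1.4762929   7.10427087]
```

View pics/s11.png

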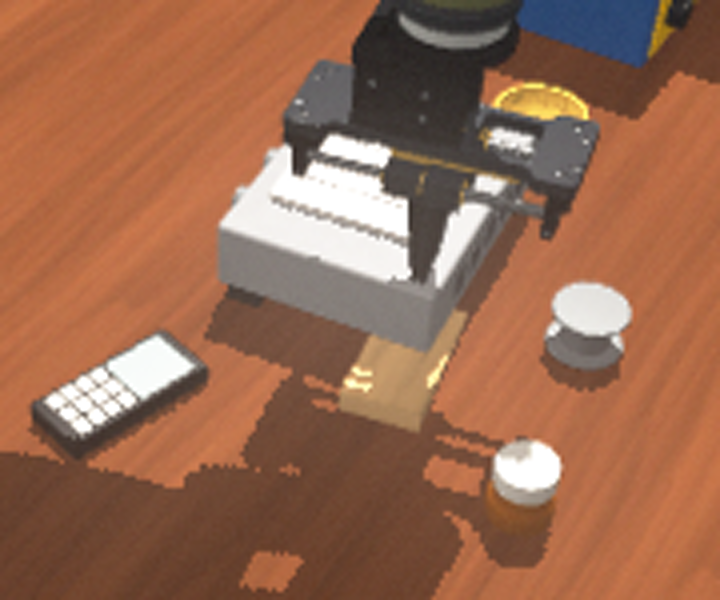

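View pics/w11.png

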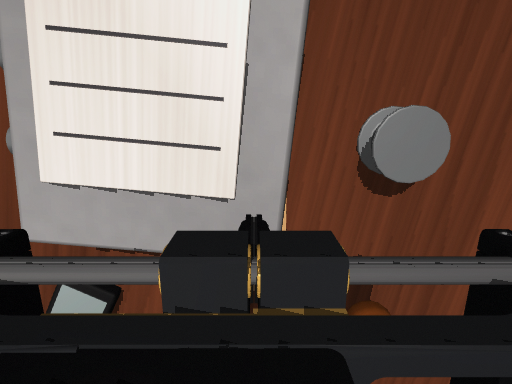

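View pics/t11.png

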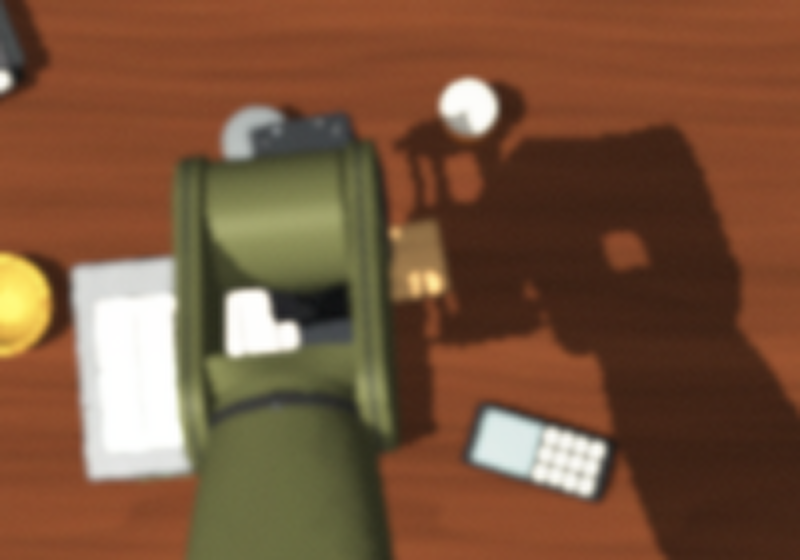

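Emit:
servo_tool:
  deltas:
    - {"linear":[0,-0.03,0.01],"twist":0}
    - {"linear":[0,0,0],"twist":0}
    - {"linear":[0,0,0],"twist":0}
    - {"linear":[0,0,0],"twist":0}
    - {"linear":[0,0,0],"twist":0}

```text
t: 13.3
tcp_pos: [0.5972, 0.1215, 0.0873]
eef_rot: [0.635, 0.772, 0.0, 0.0]
contact_force: [-3.0, -0.1, 5.8]
gripper_width: 0.006
```

Emit:
servo_tool:
  deltas:
    - {"linear":[0,0,0],"twist":0}
    - {"linear":[0,0,0],"twist":0}
    - {"linear":[0,0,0],"twist":0}
    - {"linear":[0,0,0],"twist":0}
    - {"linear":[0,0,0],"twist":0}

```text
t: 13.72
tcp_pos: [0.5972, 0.1216, 0.0872]
eef_rot: [0.635, 0.772, 0.0, 0.0]
contact_force: [-2.2, 0.5, 6.9]
gripper_width: 0.003
```

Holding steady at about 6.5 N with no sinking, so I'm handing in.

```bash
python3 -c "
from bench import job
print(job.close_job())"
```

```text
the job is handed in; nothing more can be done
None
```

The wedge is pushed snug under the short foot, and I handed the job in at about 13.7 s with the closed fingertips still pressing gently on the corner above it.

- **Pushing the wedge:** I pushed it about 125 mm along its own axis with two spread fingertips. Near the end the push force rose from under 1 N to about 4.4 N, so I stopped there. After I backed off, the wrist picture put the 8 mm line within about 1–2 mm of the stud's axis. The plate corner was within about 1–2 mm of its first measured place.
- **Pressing the corner:** The press was steady at about 6–7 N. The fingertip height stayed at 87.2–87.3 mm as the force grew from 3.7 N to 7 N, so the plate did not rock. In the last pictures the phone, jar, spool and tin near the plate looked unmoved; the smartphone, screwdriver and tape roll were outside those crops.

Two things were not perfect:
- Early in the push, the fingers pressed down on the wedge's butt with 2–3 N, because the arm was still settling downward. I backed off, raised them 1 mm and carried on without that load.
- A sideways force of about 2–3 N on the plate remained during the final press. A small correction reduced it only slightly, and the tool did not shift under it.

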